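Reset the tripped breaker under the push-latch cover

ROBOT

A 6-joint arm with a two-finger parallel gripper is mounted at the origin on the work surface. World frame = base frame: x ahead of the robot, y to its left, z up, the work surface at z = 0. Lengths are in m, angles in rad, forces in N, time in s.
With the tool pointing down it reaches from about 0.25 to 0.725 m from the base axis. Payload 4 kg.
Tool frame: the origin (TCP) lies where the fingers leave the gripper's body, on its centre line; the fingertips stand 73 mm ahead of it and the grasp point (between the pads) lies 54 mm ahead of it (bot.tip_reach is the z of the fingertips in the tool frame, in m); z points along the fingers, x is the direction in which the jaws open and shut, and the axes are right-handed (so a half turn about z gives the same grasp; the last joint's range is limited). The gripper opens to 85 mm and grips with 20 to 120 N. Pads are 22 mm wide; open, the fingers measure 114 mm over their backs; the gripper's body (76 mm by 85 mm) begins 54 mm behind the grasp point. The pads swing forward as they close: fully open they stand 13 mm farther back than shut.
Start: joints at [0, 0.241, 0.005, 1.335, 0, 1.571], TCP at [0.5, -0, 0.304] pointing down, gripper open.
Joint ranges: [-2.72, 2.72], [-1.05, 1.87], [-1.09, 1.28], [-1.99, 2.15], [-1.42, 1.44], [-3.14, 3.14]. Speed limits (rad/s): [2.79, 2.79, 3.14, 3.14, 3.14, 3.14].

INTERFACE

Orientations are given as a unit quaternion [x, y, z, w].
In Python, from workcell import bot, vision, job_done gives the robot as it stands.
- The arm moves only by the tool drive_tool, never from a script. Its argument "steps" is one flat list of numbers, 7 for each row, row after row: the shift along the tool's x, y, z in m, then the turn, a rotation vector about the tool's x, y, z in degrees, then the closure, from -1 (fully open) to 1 (shut). A call has 1 to 8 rows; each row shifts and turns the commanded pose from where the row before left it, along the tool's axes as they then stand; what a row does not reach is not made up. A row lasts 1/12 s, in which the tool goes at most 41.7 mm and 7.16 degrees, less where a joint would pass 70% of its speed; a pose out of reach is approached as far as the arm can. A call is refused whole if a number of a shift passes 0.0417 or a number of a turn 7.16, either way. A call with a gripper value outside its range is refused whole. The fingers move at their own pace and stop on an object; the grip force is fixed at half the most. Time passes only in rows, so rows that do not move let the fingers close. It gives the time, the measured TCP pose, the force and the opening at its end, in the units of the state.
- bot.get_obs(): the state, without advancing time (a new reading comes with each control period).
- vision.camera(name): name is "scene" or "side" or "wrist"; returns (picture, depth): 400x640x3 uint8, red, green, blue; 400x640 float32, m along the optical axis (not along the pixel's ray), 0 where there is no reading.
- vision.camera_model(name): a dict with "mtx" (3x3 intrinsics, pixels), "D" ([k1, k2, p1, p2, k3] as OpenCV has them; the pictures are not rectified), "rvec" (rotation vector, rad) and "tvec" (3), from world to camera coordinates, as OpenCV has them. Camera axes: x right, y down, z forward; pixel columns grow to the right and rows downward; lengths in m; the calibration is good to about 2 mm. A picture is of the moment at which its call begins: read the wrist's pose just before it. camera_model takes no time and is no camera call; for the wrist camera it gives the pose at the moment of the call.
- job_done(): hands the job in, once; it reports no verdict.
The state is a dict: "clock": time; "joint_pos": joint angles; "joint_vel": joint speeds; "tau": joint torques, N m; "eef_pos": TCP position; "tool_rot": TCP orientation; "ft_force": force on the tool from outside, world axes, zero at the start; "ft_torque": the same for the moment, N m; "grip_width": finger opening in m.
Only numpy, scipy, OpenCV 4.12 (cv2) and the standard library are available. Lean on these libraries where they do the work, as an engineer would, in place of code of your own. Each camera call takes 0.05 s, during which the arm holds its last target.

TASK

A breaker in the grey power box on the workbench has tripped: its orange lever leans to the box's front while the other two lean back towards the hinge. Press the front edge of the smoked cover down and let go so that it springs open, push the tripped lever over to match the other two, then push the cover shut and press it down until it latches and stays shut. Only touch and push, without forcing anything: pick nothing up, leave the other two levers as they are and do not disturb the things lying around the box.

Things in the scene. Friction and masses are not known exactly. Their poses are not given: they have to be found in the camera images.
- power_box: Grey plastic power box screwed to the bench: flat top deck 66 mm above the bench, spanning x -85 to +75 mm, y -88 to +88 mm about the origin, which lies on the bench. x points from the front (pad side) to the hinge side, z up. Under the cover three white breakers stand in a row along y at x = -8 mm, 36 mm apart. The foot plate sticks out 8 mm all round.
- hinge (a point): Middle of the cover's hinge line: box x = +55 mm, 88 mm above the bench; the line runs along the box's y, and the point's axes are those of the box. On the deck round the breakers stands a collar 8 mm high, its inside at box x = -48 mm in front and y = +-58 mm at the sides; behind them an upstand 16 mm high at box x = 44 to 47 mm.
- cover (a joint): Cover angle (rad): 0 shut and latched, 1.65 fully open (just past upright), about -0.06 hard stop. Push-push latch: a press from shut to -0.045 or lower, then let go, and it springs fully open within about 1 s and stays. Swung down again, pressed to -0.045 or lower and let go, it rests latched at 0. A shallower press changes nothing; one press more reopens it. It takes 2 to 6 N at the pad.
- cover_pad (a point): Centre of the white ribbed push pad, 20 x 46 mm, on the smoked cover's upper face, 96 mm from the hinge line; x points to the hinge, z out of the face. Shut: box x = -41 mm, 93 mm above the bench; unlatching takes 4.5 mm down here. The cover is a shallow upturned tray, 110 mm from hinge line to front edge, 130 mm wide, skirts 20 mm deep, upper face 5 mm outside the hinge line.
- lever_a (a joint): Lever of the tripped breaker (rad): about -0.6 tripped, leaning to the front; +0.62 on, leaning to the hinge side. It snaps over past upright and stays there; about 3 N at its tip.
- lever_b (a joint): Lever of another breaker, on at about +0.6; leave it on. Same make as lever_a.
- lever_c (a joint): Lever of another breaker, on at about +0.6; leave it on. Same make as lever_a.
- lever_a_tip (a point): Middle of the top end of the tripped breaker's orange lever: 15 mm wide (y), 7 mm thick, 17 mm long from its pivot, which is 69 mm above the bench at box x = -8 mm, axis along box y. Tripped, this point is at about box x = -18 mm, 83 mm above the bench; on, at +2 mm. The white breaker face is at 72 mm. Which of the three places it has varies.
- lever_b_tip (a point): The same point of lever_b.
- lever_c_tip (a point): The same point of lever_c.
- marker_red_mid (a point): Middle of a white marker pen with red cap, 130 mm long, 17 mm thick, lying in front of the box. Bystander.
- marker_green_mid (a point): Middle of a white marker pen with green cap, 130 mm long, 17 mm thick, lying in front of the box. Bystander.
- glue_mid (a point): Half-way up a white glue bottle with orange cap, 56 mm across, 160 mm high, standing on the box's right (-y) side. Bystander.
- glasses_mid (a point): Middle of a pair of safety glasses, about 150 x 140 mm, 46 mm high, clear with blue temples. Bystander.
- pine_block_mid (a point): Middle of a pine block with a pencilled grid, 140 x 110 x 55 mm, on the box's left (+y) side. Bystander.
- drink_bottle_mid (a point): Half-way up a clear and turquoise drinking bottle with mauve lid, 68 mm across, 200 mm high, standing right and behind the box. Bystander.
- try_square_mid (a point): Middle of the wooden stock of a try square, stock 115 x 24 x 16 mm, steel blade 160 mm long. Bystander.

How it is judged:
On the way, in this order (a step that is already met when the one before it is completed fails the run):
1. the cover is pressed and has sprung open, with the tripped lever still at the front (value of joint cover above 1.4 rad and value of joint lever_a below -0.3 rad), for 0.2 s.
2. with the cover open, the tripped breaker's lever is pushed over to on (value of joint cover above 0.7 rad and value of joint lever_a above 0.45 rad), for 0.2 s.
At the end, for the whole second after the job is handed in: The cover is shut and held by its latch alone (joint cover within 0.03 rad of 0, at rest), and all three breaker levers are on (each above 0.45 rad) (value of joint cover between -0.03 and 0.03 rad and velocity of joint cover between -0.05 and 0.05 rad/s and value of joint each of lever_a, lever_b, lever_c above 0.45 rad); the robot touches nothing.
It fails at once if one of the other two breakers is switched off (value of joint any of lever_b, lever_c below 0.2 rad).
It fails at once if a thing on the bench is moved by more than 25 mm (distance of any of marker_red_mid, marker_green_mid, glue_mid, glasses_mid, pine_block_mid, drink_bottle_mid, try_square_mid from where it was at the start of the episode above 0.025 m).
It fails at once if a thing on the bench is lifted by more than 15 mm (height (world z) of any of marker_red_mid, marker_green_mid above 0.0235 m or height (world z) of glue_mid above 0.095 m or height (world z) of glasses_mid above 0.035 m or height (world z) of pine_block_mid above 0.0425 m or height (world z) of drink_bottle_mid above 0.115 m or height (world z) of try_square_mid above 0.023 m).
It fails at once if the box or its cover is forced: pressed with more than 60 N (contact force between power_box and the arm above 60 N or contact force between power_box and the fingers above 60 N).
It also fails if it takes over 58 s, if anything falls off the work surface, if the arm or the gripper's body presses on something with over 40 N, if the wrist force passes 120 N, or if a joint passes its speed limit or range.

## Working session

There is one attempt and no reset: what is moved stays moved. The work goes in short steps, Python scripts to look and compute and a tool call to move; the robot and the scene stay as the last step left them, time stands still between calls to the robot, and variables do not carry over. Pictures are saved under pics/ and viewed, and the job is handed in when it is done.

Besides the shell and the picture viewer there is one more tool, called after "Request:" as name(argument=value, ...), one argument or row to a line, values as JSON. drive_tool: Moves the arm, as the interface text tells. Its arguments: {"type":"object","properties":{"steps":{"type":"array"}},"required":["steps"]}

```bash
ls; mkdir -p pics; python3 - <<'E'
from workcell import bot, vision
import cv2
print(bot.get_obs())
for n in("scene","side","wrist"):
    p,d=vision.camera(n); cv2.imwrite(f"pics/{n}0.png",p[:,:,::-1]); m=vision.camera_model(n); print(n,m)
    import numpy as np; np.save(f"pics/{n}0.npy",d)
E
```

```text
pics
{'clock': 0.0, 'joint_pos': array([-3.22790327e-05,  2.41441981e-01,  3.75906247e-03,  1.33519905e+00,
       -1.84841176e-05,  1.57079305e+00]), 'joint_vel': array([-0.00022715,  0.00074559,  0.00053663, -0.00037547, -0.0021837 ,
       -0.00013369]), 'tau': array([ 5.50268451e-04, -3.72315860e+01,  2.52406776e+01,  1.67737965e-02,
        2.29149265e-05,  1.14679995e-05]), 'eef_pos': array([ 4.99536106e-01, -2.03925250e-05,  3.03011605e-01]), 'tool_rot': array([ 9.99999456e-01, -1.44892843e-05, -1.04281835e-03,  9.22351235e-06]), 'ft_force': array([-0.08506049,  0.42114143,  0.58306918]), 'ft_torque': array([-0.00508371,  0.00906371,  0.04061261]), 'grip_width': 0.08538763955902191}
scene {'mtx': array([[436.95161268,   0.        , 323.66821297],
       [  0.        , 436.95161268, 203.34244905],
       [  0.        ,   0.        ,   1.        ]]), 'D': array([0.00434432, 0.        , 0.        , 0.        , 0.        ]), 'rvec': array([ 2.33267702,  0.6278756 , -0.23789205]), 'tvec': array([-0.51368966, -0.13988805,  1.10505979])}
side {'mtx': array([[483.85885402,   0.        , 321.50048497],
       [  0.        , 483.85885402, 195.28560089],
       [  0.        ,   0.        ,   1.        ]]), 'D': array([-0.06136411,  0.        ,  0.        ,  0.        ,  0.        ]), 'rvec': array([ 2.35520529, -0.41823505,  0.14707736]), 'tvec': array([-0.50925374,  0.21396515,  0.87103   ])}
wrist {'mtx': array([[312.2221686 ,   0.        , 322.67609451],
       [  0.        , 312.2221686 , 200.41070884],
       [  0.        ,   0.        ,   1.        ]]), 'D': array([-0.04101467,  0.        ,  0.        ,  0.        ,  0.        ]), 'rvec': array([-2.87093964e+00,  5.09924797e-05,  2.99648312e-03]), 'tvec': array([-0.49860719, -0.03489877,  0.37838316])}
```

View pics/scene0.png

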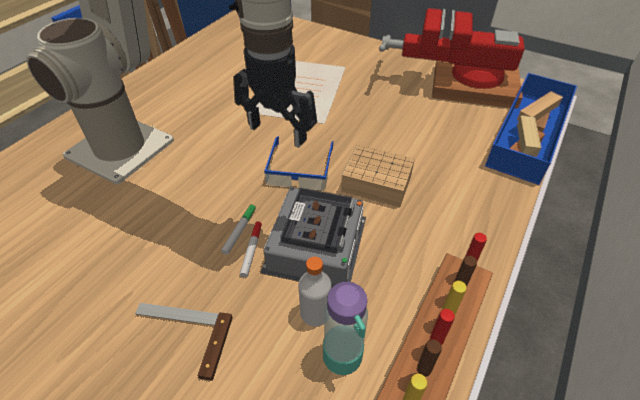

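View pics/side0.png

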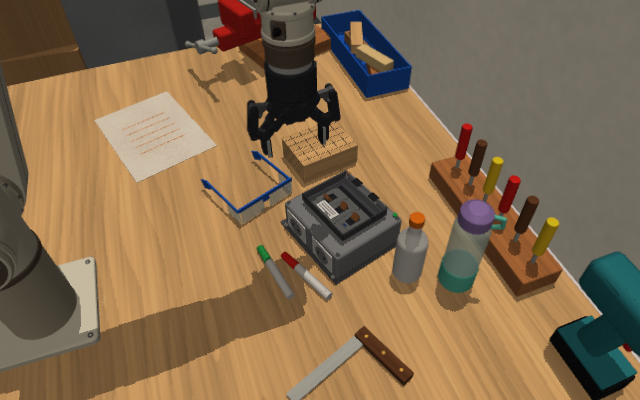

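View pics/wrist0.png

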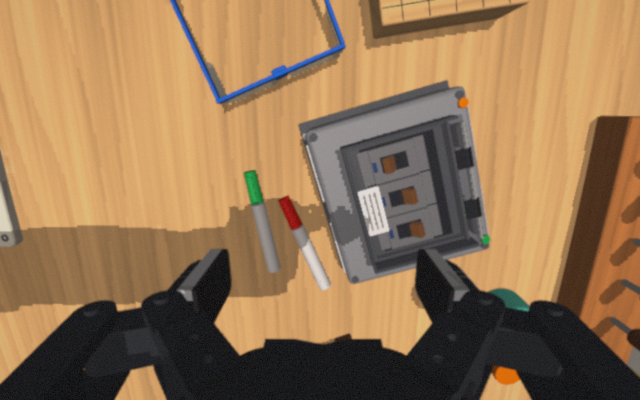

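```bash
python3 - <<'E'
import cv2
a=cv2.imread("pics/wrist0.png")[70:300,280:510]
cv2.imwrite("pics/w0z.png",cv2.resize(a,None,fx=2.6,fy=2.6,interpolation=cv2.INTER_CUBIC))
a=cv2.imread("pics/scene0.png")[175:295,250:380]
cv2.imwrite("pics/s0z.png",cv2.resize(a,None,fx=5,fy=5,interpolation=cv2.INTER_CUBIC))
E
```

```text
(no output)
```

View pics/w0z.png

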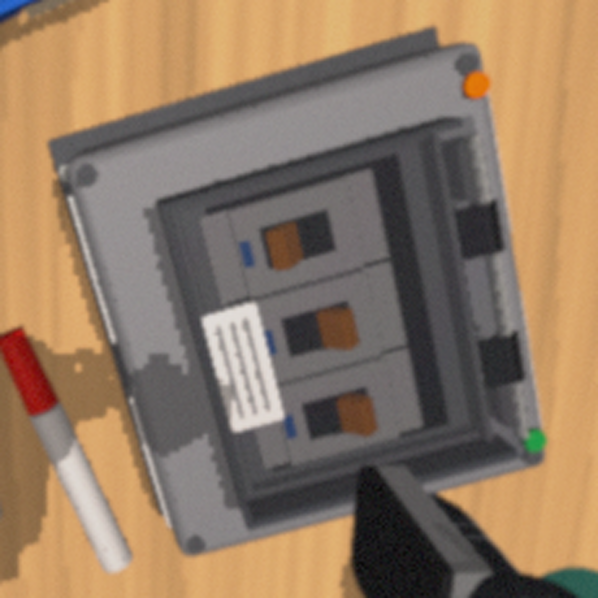

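View pics/s0z.png

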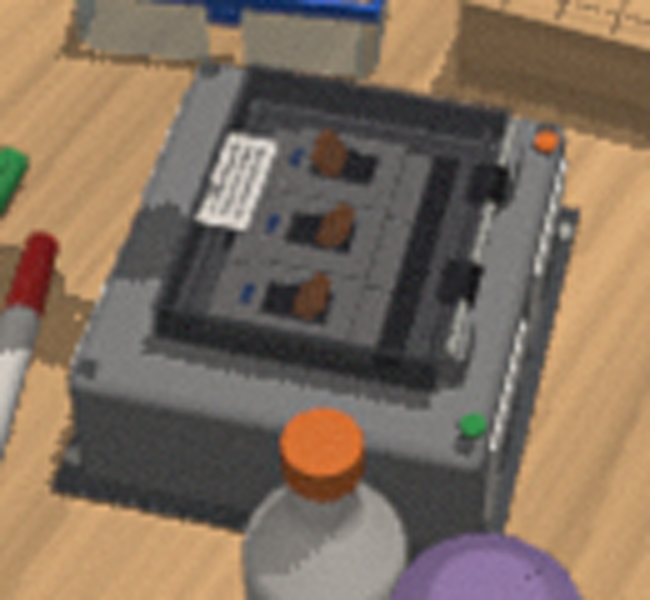

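```bash
cat > h.py <<'E'
import numpy as np, cv2
def ray(m,uv,z):
    uv=np.array(uv,float).reshape(-1,1,2)
    n=cv2.undistortPoints(uv,m["mtx"],np.array(m["D"])).reshape(-1,2)
    R=cv2.Rodrigues(np.array(m["rvec"]))[0]; t=np.array(m["tvec"]).ravel()
    c=-R.T@t; d=np.c_[n,np.ones(len(n))]@R
    s=(z-c[2])/d[:,2]; return c+d*s[:,None]
def proj(m,P):
    return cv2.projectPoints(np.array(P,float).reshape(-1,1,3),np.array(m["rvec"]),np.array(m["tvec"]),m["mtx"],np.array(m["D"]))[0].reshape(-1,2)
def rigid(B,W):
    b=B.mean(0);w=W.mean(0);H=(B-b).T@(W-w);a=np.arctan2(H[0,1]-H[1,0],H[0,0]+H[1,1])
    R=np.array([[np.cos(a),-np.sin(a)],[np.sin(a),np.cos(a)]]);return a,w-R@b,(B@R.T+(w-R@b))-W
E
python3 - <<'E'
from workcell import vision
from h import *
m=vision.camera_model("wrist")
z=np.array([[62,168],[185,553],[478,48],[540,462]])/2.6+[280,70]
W=ray(m,z,0.066)[:,:2]
B=np.array([[-85,88],[-85,-88],[75,88],[75,-88]])/1e3
print(W); a,t,r=rigid(B,W); print(np.degrees(a),t,r)
s=vision.camera_model("scene")
z=np.array([[205,62],[72,385],[562,128],[488,465]])/5+[250,175]
W=ray(s,z,0.066)[:,:2]; print(W); a,t,r=rigid(B,W); print(np.degrees(a),t,r)
E
```

```text
[[ 0.48057379  0.04815736]
 [ 0.53015399 -0.1120605 ]
 [ 0.63133466  0.09134978]
 [ 0.67660027 -0.07062596]]
16.171147092417606 [ 0.58446785 -0.00940229] [[-0.0022515   0.00328541]
 [-0.00281438 -0.00553312]
 [ 0.00065709  0.00465418]
 [ 0.00440879 -0.00240647]]
[[ 0.4861679   0.04731254]
 [ 0.53472738 -0.11805121]
 [ 0.6332673   0.08925675]
 [ 0.68430294 -0.07184395]]
16.7769912856672 [ 0.58940356 -0.01188823] [[-0.00354732  0.00051853]
 [-0.00130487 -0.00262637]
 [ 0.00254296  0.00475789]
 [ 0.00230924 -0.00265005]]
```

```bash
python3 - <<'E'
from workcell import vision
from h import *
M={n:vision.camera_model(n) for n in("scene","side","wrist")}
roi={"scene":(280,190,310,230),"side":(310,190,345,225),"wrist":(350,175,395,245)}
for n in M:
    im=cv2.imread(f"pics/{n}0.png"); x0,y0,x1,y1=roi[n]; k=im[y0:y1,x0:x1].min(2)
    mk=(k>150).astype(np.uint8); N,l,st,c=cv2.connectedComponentsWithStats(mk)
    i=1+np.argmax(st[1:,4]); cc=c[i]+[x0,y0]; 
    (cx,cy),wh,an=cv2.minAreaRect(np.argwhere(l==i)[:,::-1].astype(np.float32)); 
    W=ray(M[n],[cc,[cx+x0,cy+y0]],0.0935); print(n,st[i],cc,W[:,:2].round(4).tolist())
    d=np.load(f"pics/{n}0.npy"); print(" depth",d[int(cc[1]),int(cc[0])])
    a=np.radians(16.5);R=np.array([[np.cos(a),-np.sin(a)],[np.sin(a),np.cos(a)]])
    print("  box origin est",W[:,:2]-R@[-.041,0])
    a=im.copy()
    for p,col in (([-85,88,66],0),([-85,-88,66],0),([75,88,66],0),([75,-88,66],0),([-41,0,93],1),([-18,36,83],2),([2,0,83],2),([2,-36,83],2),([-48,58,74],3),([-48,-58,74],3)):
        p=np.array(p)/1e3; w=np.r_[R@p[:2]+[.588,-.0105],p[2]]; u=proj(M[n],w)[0]
        cv2.circle(a,tuple(int(v*16) for v in u),24,[(0,0,255),(0,255,0),(255,255,0),(255,0,255)][col],-1,shift=4)
    cx,cy=proj(M[n],[.588,-.01,.07])[0].astype(int); a=a[max(cy-100,0):cy+100,cx-130:cx+130]
    cv2.imwrite(f"pics/ov_{n}.png",cv2.resize(a,None,fx=3,fy=3,interpolation=cv2.INTER_CUBIC))
E
cd pics; python3 -c "
import cv2,numpy as np
cv2.imwrite('ov.png',np.hstack([cv2.resize(cv2.imread(f'ov_{n}.png'),(400,308)) for n in('scene','side')]))"
```

```text
scene [ 10  12  15  19 143] [297.18181818 211.18181818] [[0.5471, -0.0224], [0.5465, -0.0219]]
 depth 0.84000283
  box origin est [[ 0.58645075 -0.01079995]
 [ 0.58577645 -0.0102094 ]]
side [  7  11  22  18 110] [327.24545455 209.04545455] [[0.546, -0.023], [0.5458, -0.0235]]
 depth 0.91207945
  box origin est [[ 0.58526511 -0.01134643]
 [ 0.58509488 -0.01183147]]
wrist [  8  11  31  50 953] [373.49422875 210.32214061] [[0.5464, -0.0198], [0.5462, -0.0204]]
 depth 0.2916672
  box origin est [[ 0.58575932 -0.00813714]
 [ 0.58554247 -0.00874527]]
```

View pics/ov_wrist.png

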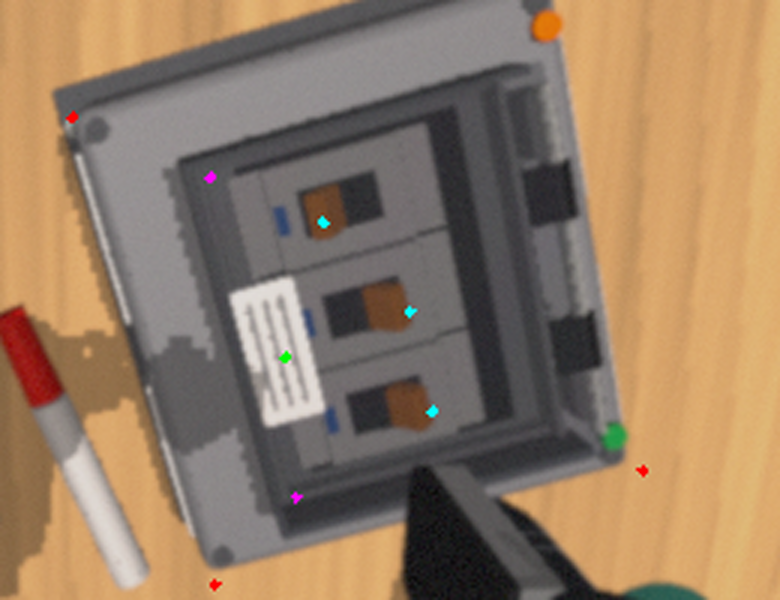

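View pics/ov_side.png

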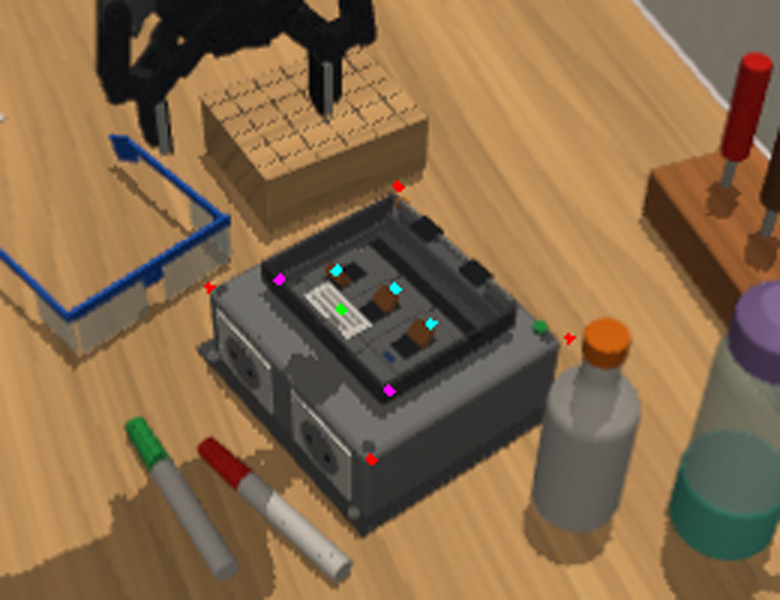

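Request:
drive_tool(
  steps=[0, 0, 0, 0, 0, -5.5, 1, 0, 0, 0, 0, 0, -5.5, 1, 0, 0, 0, 0, 0, -5.5, 1, 0.0115, 0.0113, 0.03, 0, 0, 0, 1, 0.0115, 0.0113, 0.03, 0, 0, 0, 1, 0.0115, 0.0113, 0.025, 0, 0, 0, 1, 0, 0, 0, 0, 0, 0, 1, 0, 0, 0, 0, 0, 0, 1],
)

```text
clock: 0.82
eef_pos: [0.5416, -0.0229, 0.217]
tool_rot: [0.99, 0.143, -0.003, -0.001]
ft_force: [0.3, -0.4, 0.3]
grip_width: -0.0
```

```bash
cat >> h.py <<'E'
O=np.array([.5855,-.0100]); A=np.radians(16.5); RB=np.array([[np.cos(A),-np.sin(A)],[np.sin(A),np.cos(A)]])
def rep(o,reach=None):
    from workcell import bot
    from scipy.spatial.transform import Rotation as Ro
    R=Ro.from_quat(o["tool_rot"]).as_matrix(); p=o["eef_pos"]; t=p+R[:,2]*bot.tip_reach
    b=lambda q:(np.r_[RB.T@(q[:2]-O),q[2]]*1e3).round(1)
    print("t",round(o["clock"],2),"TCPbox",b(p),"TIPbox",b(t),"yaw",np.degrees(np.arctan2(R[1,0],R[0,0])).round(2),"z",R[:,2].round(3),"F",o["ft_force"].round(1),"w",round(o["grip_width"],4))
E
python3 - <<'E'
from workcell import bot,vision
from h import *
print(bot.tip_reach); rep(bot.get_obs())
for n in ("side","scene"):
    p,d=vision.camera(n); a=p[150:270,250:420] if n=="side" else p[130:290,230:400]
    cv2.imwrite(f"pics/{n}1.png",cv2.resize(a[:,:,::-1],None,fx=3.5,fy=3.5,interpolation=cv2.INTER_CUBIC))
E
```

```text
0.0726
t 0.82 TCPbox [-4.57e+01  1.00e-01  2.17e+02] TIPbox [-46.1   0.2 144.4] yaw 16.46 z [-0.005  0.    -1.   ] F [ 0.3 -0.4  0.3] w -0.0
```

View pics/side1.png

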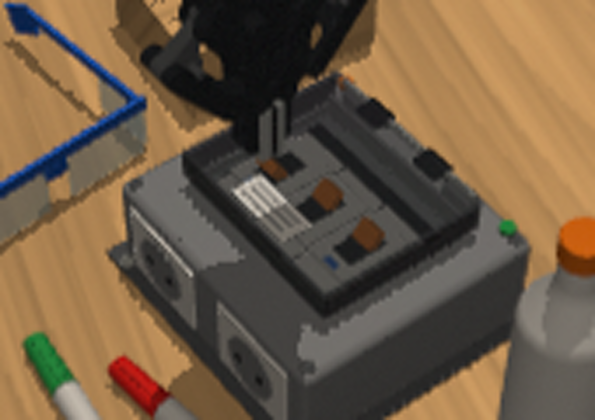

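View pics/scene1.png

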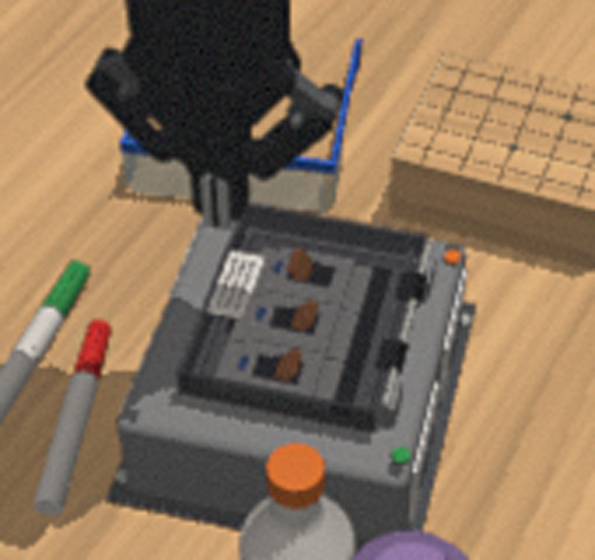

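Request:
drive_tool(
  steps=[0, 0, 0.025, 0, 0, 0, 1, 0, 0, 0.022, 0, 0, 0, 1, 0, 0, 0, 0, 0, 0, 1, 0, 0, 0.002, 0, 0, 0, 1, 0, 0, 0.002, 0, 0, 0, 1, 0, 0, 0, 0, 0, 0, 1],
)

```text
clock: 1.42
eef_pos: [0.5436, -0.0226, 0.1697]
tool_rot: [0.99, 0.144, 0.002, 0.0]
ft_force: [-0.4, -0.0, -0.4]
grip_width: -0.0001
```

```bash
python3 -c "
from workcell import bot
from h import *
rep(bot.get_obs()); print(bot.get_obs()['joint_pos'])"
```

```text
t 1.42 TCPbox [-43.8  -0.2 169.7] TIPbox [-43.6  -0.2  97.1] yaw 16.51 z [ 0.003 -0.    -1.   ] F [-0.4 -0.  -0.4] w -0.0001
[-4.15365390e-02  4.18339712e-01 -1.07215722e-01  1.04214423e+00
  3.61487501e-05  1.24105784e+00]
```

Request:
drive_tool(
  steps=[0, 0, 0, 0, 0, 0, 1, 0, 0, 0.002, 0, 0, 0, 1, 0, 0, 0.001, 0, 0, 0, 1, 0, 0, 0, 0, 0, 0, 1],
)

```text
clock: 1.75
eef_pos: [0.5431, -0.0227, 0.1653]
tool_rot: [0.99, 0.143, 0.001, 0.0]
ft_force: [-0.0, -0.7, 1.8]
grip_width: -0.0002
```

Request:
drive_tool(
  steps=[0, 0, 0.0015, 0, 0, 0, 1, 0, 0, 0.0015, 0, 0, 0, 1, 0, 0, 0.001, 0, 0, 0, 1, 0, 0, 0, 0, 0, 0, 1, 0, 0, 0, 0, 0, 0, 1],
)

```text
clock: 2.17
eef_pos: [0.543, -0.0228, 0.161]
tool_rot: [0.99, 0.143, 0.0, 0.0]
ft_force: [0.8, 0.1, 1.3]
grip_width: -0.0003
```

Request:
drive_tool(
  steps=[0, 0, 0.001, 0, 0, 0, 1, 0, 0, 0.001, 0, 0, 0, 1, 0, 0, 0, 0, 0, 0, 1, 0, 0, 0, 0, 0, 0, 1],
)

```text
clock: 2.5
eef_pos: [0.543, -0.0227, 0.1597]
tool_rot: [0.99, 0.143, 0.001, 0.0]
ft_force: [-0.5, 1.0, 6.0]
grip_width: -0.0002
```

Request:
drive_tool(
  steps=[0, 0, 0.001, 0, 0, 0, 1, 0, 0, 0, 0, 0, 0, 1, 0, 0, 0, 0, 0, 0, 1],
)

```text
clock: 2.75
eef_pos: [0.5431, -0.0227, 0.1593]
tool_rot: [0.99, 0.143, 0.001, 0.0]
ft_force: [-0.9, -0.5, 9.3]
grip_width: 0.0003
```

Request:
drive_tool(
  steps=[-0.005, 0, -0.02, 0, 0, 0, 1, -0.04, 0, -0.01, 0, 0, 0, 1, -0.04, 0, -0.005, 0, 0, 0, 1, -0.03, 0, -0.02, 0, 0, 0, 1, 0, 0, -0.02, 0, 0, 0, 1, 0, 0, -0.02, 0, 0, 0, 1, 0, 0, -0.02, 0, 0, 0, 1, 0, 0, 0, 0, 0, 0, 1],
)

```text
clock: 3.42
eef_pos: [0.4335, -0.0557, 0.2763]
tool_rot: [0.99, 0.143, 0.003, 0.001]
ft_force: [0.2, -0.1, 0.7]
grip_width: -0.0
```

```bash
python3 - <<'E'
from workcell import bot,vision
from h import *
rep(bot.get_obs())
for n in ("side","scene"):
    p,d=vision.camera(n); a=p[100:270,230:430] if n=="side" else p[110:290,230:430]
    cv2.imwrite(f"pics/{n}2.png",cv2.resize(a[:,:,::-1],None,fx=3,fy=3,interpolation=cv2.INTER_CUBIC))
E
```

```text
t 3.42 TCPbox [-158.7   -0.6  276.3] TIPbox [-158.3   -0.8  203.7] yaw 16.48 z [ 0.006 -0.001 -1.   ] F [ 0.2 -0.1  0.7] w -0.0
```

View pics/side2.png

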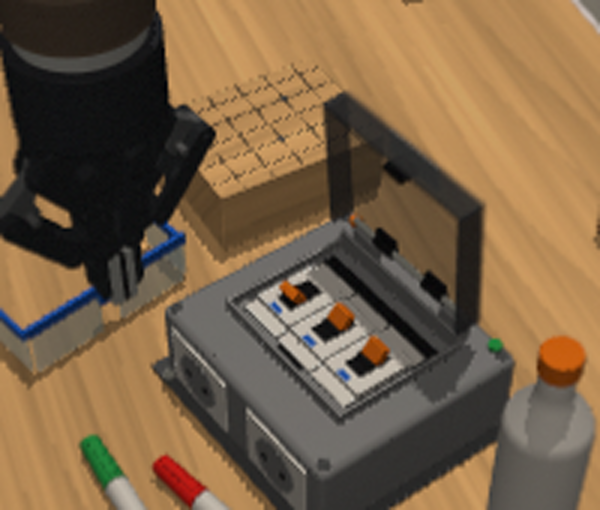

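View pics/scene2.png

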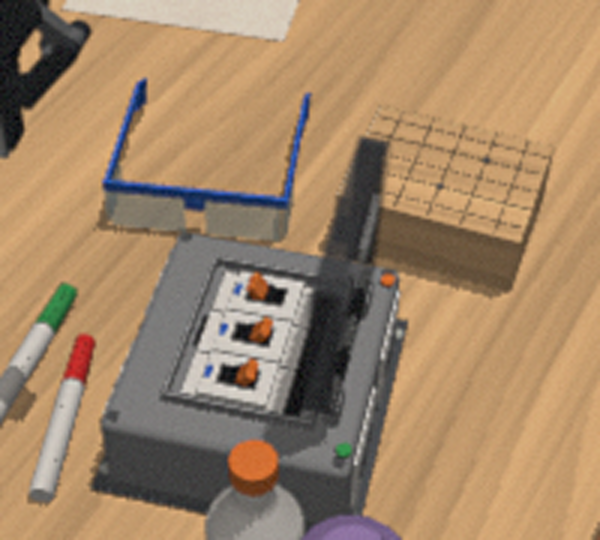

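Request:
drive_tool(
  steps=[0, 0, 0, 0, 0, -7, 1, 0, 0, 0, 0, 0, -7, 1, 0, 0, 0, 0, 0, -7, 1, 0, 0, 0, 0, 0, -7, 1, 0, 0, 0, 0, 0, -7, 1, 0, 0, 0, 0, 0, -7, 1, 0, 0, 0, 0, 0, -7, 1, 0, 0, 0, 0, 0, -7, 1],
)

```text
clock: 4.18
eef_pos: [0.4314, -0.0551, 0.2709]
tool_rot: [0.805, 0.594, -0.002, -0.002]
ft_force: [0.4, -0.5, 0.1]
grip_width: -0.0001
```

Request:
drive_tool(
  steps=[0, 0, 0, 0, 0, -7, 1, 0, 0, 0, 0, 0, -7, 1, 0, 0, 0, 0, 0, -7, 1, 0, 0, 0, 0, 0, -7, 1, 0, 0, 0, 0, 0, -6, 1, 0.018, 0.03, 0, 0, 0, 0, 1, 0.018, 0.03, 0, 0, 0, 0, 1, 0, 0, 0, 0, 0, 0, 1],
)

```text
clock: 4.85
eef_pos: [0.4823, -0.0008, 0.2709]
tool_rot: [0.597, 0.802, 0.001, -0.001]
ft_force: [1.9, -0.8, 0.3]
grip_width: 0.0
```

```bash
python3 - <<'E'
from workcell import bot,vision
from h import *
rep(bot.get_obs())
M={n:vision.camera_model(n) for n in ("side","scene")}
for n in M:
    p,d=vision.camera(n); cv2.imwrite(f"pics/{n}3.png",p[:,:,::-1])
    hsv=cv2.cvtColor(p,cv2.COLOR_RGB2HSV); mk=cv2.inRange(hsv,(5,150,60),(18,255,255))
    N,l,st,c=cv2.connectedComponentsWithStats(mk)
    for i in range(1,N):
        if st[i,4]>15:
            W=ray(M[n],[c[i]],0.079)[0]; b=RB.T@(W[:2]-O)*1e3
            if abs(b).max()<90: print(n,st[i],c[i].round(1),b.round(1))
E
```

```text
t 4.85 TCPbox [-96.4  38.2 270.9] TIPbox [-96.4  38.3 198.3] yaw 106.71 z [-0.001  0.002 -1.   ] F [ 1.9 -0.8  0.3] w 0.0
side [323 194   9   7  37] [327.1 197.1] [-15.4  34.4]
side [339 201   9   9  53] [343.  205.4] [-3.9 -1.7]
side [350 212  10  10  57] [354.7 216.6] [ -4.  -37.6]
scene [313 201   7   9  42] [315.6 205.5] [-12.9  34.4]
scene [313 216   8   8  40] [316.5 219.9] [-2.  -1.5]
scene [309 230   7   9  44] [312. 234.] [ -1.8 -37.1]
```

Request:
drive_tool(
  steps=[-0.0035, 0.023, 0.02, 0, 0, 0, 1, 0, 0.023, 0.025, 0, 0, 0, 1, 0, 0, 0.03, 0, 0, 0, 1, 0, 0, 0.025, 0, 0, 0, 1, 0, 0, 0.012, 0, 0, 0, 1, 0, 0, 0, 0, 0, 0, 1, 0, 0, 0, 0, 0, 0, 1],
)

```text
clock: 5.53
eef_pos: [0.5233, 0.0052, 0.1597]
tool_rot: [0.599, 0.801, -0.001, -0.002]
ft_force: [0.2, 0.5, -0.4]
grip_width: -0.0002
```

```bash
python3 - <<'E'
from workcell import bot,vision
from h import *
rep(bot.get_obs())
p,d=vision.camera("side"); cv2.imwrite(f"pics/side4.png",cv2.resize(p[120:250,260:420,::-1],None,fx=4,fy=4,interpolation=cv2.INTER_CUBIC))
E
```

```text
t 5.53 TCPbox [-55.3  32.3 159.7] TIPbox [-55.6  32.4  87.1] yaw 106.45 z [-0.004 -0.    -1.   ] F [ 0.2  0.5 -0.4] w -0.0002
```

View pics/side4.png

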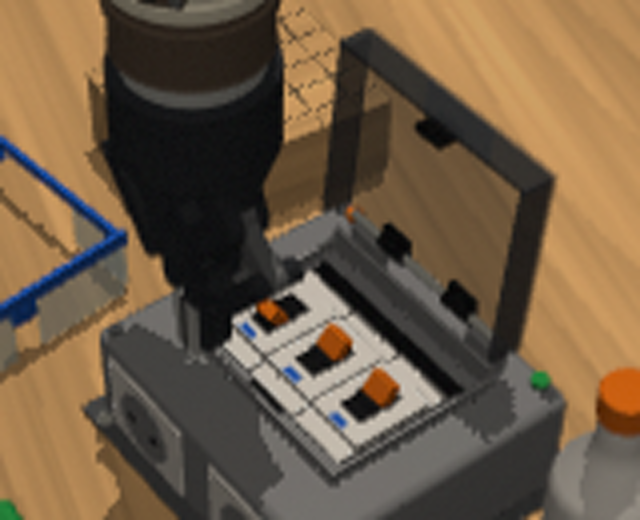

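Request:
drive_tool(
  steps=[0.0025, 0.004, 0.008, 0, 0, 0, 1, 0, 0.005, 0, 0, 0, 0, 1, 0, 0.006, 0, 0, 0, 0, 1, 0, 0.006, 0, 0, 0, 0, 1, 0, 0.006, 0, 0, 0, 0, 1, 0, 0, 0, 0, 0, 0, 1],
)

```text
clock: 6.08
eef_pos: [0.5495, 0.0158, 0.1534]
tool_rot: [0.598, 0.801, -0.002, -0.001]
ft_force: [-4.3, -1.6, 6.1]
grip_width: 0.0002
```

```bash
python3 -c "
from workcell import bot
from h import *
rep(bot.get_obs())"
```

```text
t 6.08 TCPbox [-27.2  35.  153.4] TIPbox [-27.4  34.9  80.8] yaw 106.51 z [-0.003 -0.002 -1.   ] F [-4.3 -1.6  6.1] w 0.0002
```

Request:
drive_tool(
  steps=[0, 0.005, 0, 0, 0, 0, 1, 0, 0.005, 0, 0, 0, 0, 1, 0, 0.005, 0, 0, 0, 0, 1, 0, 0, 0, 0, 0, 0, 1],
)

```text
clock: 6.42
eef_pos: [0.5653, 0.0202, 0.158]
tool_rot: [0.598, 0.801, 0.001, 0.002]
ft_force: [2.2, 2.2, 6.0]
grip_width: -0.0003
```

```bash
python3 - <<'E'
from workcell import bot,vision
from h import *
rep(bot.get_obs())
p,d=vision.camera("side"); cv2.imwrite(f"pics/side5.png",cv2.resize(p[120:250,260:420,::-1],None,fx=4,fy=4,interpolation=cv2.INTER_CUBIC))
E
```

```text
t 6.42 TCPbox [-10.8  34.7 158. ] TIPbox [-10.5  34.7  85.4] yaw 106.48 z [ 0.004  0.    -1.   ] F [2.2 2.2 6. ] w -0.0003
```

View pics/side5.png

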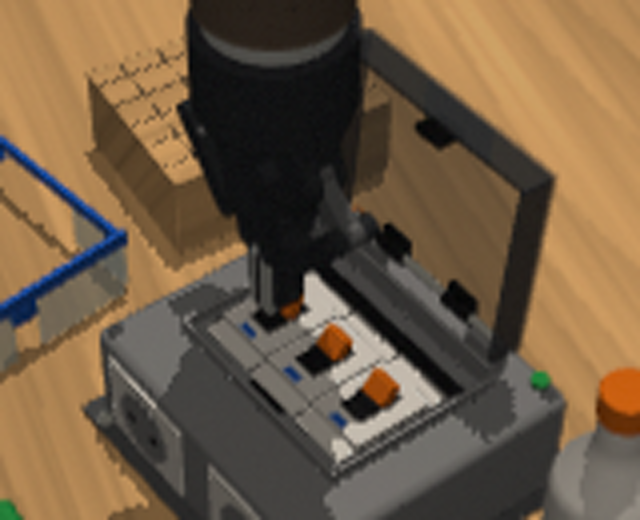

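Request:
drive_tool(
  steps=[0, 0.004, 0, 0, 0, 0, 1, 0, 0.004, 0, 0, 0, 0, 1, 0, 0, 0, 0, 0, 0, 1],
)

```text
clock: 6.72
eef_pos: [0.5688, 0.0213, 0.1559]
tool_rot: [0.599, 0.801, -0.004, -0.002]
ft_force: [-17.1, -4.9, 25.0]
grip_width: 0.0003
```

```bash
python3 - <<'E'
from workcell import bot,vision
from h import *
rep(bot.get_obs())
p,d=vision.camera("scene"); cv2.imwrite(f"pics/scene5.png",cv2.resize(p[130:260,250:400,::-1],None,fx=4,fy=4,interpolation=cv2.INTER_CUBIC))
E
```

```text
t 6.72 TCPbox [ -7.1  34.7 155.9] TIPbox [-7.6 34.6 83.3] yaw 106.46 z [-0.007 -0.004 -1.   ] F [-17.1  -4.9  25. ] w 0.0003
```

View pics/scene5.png

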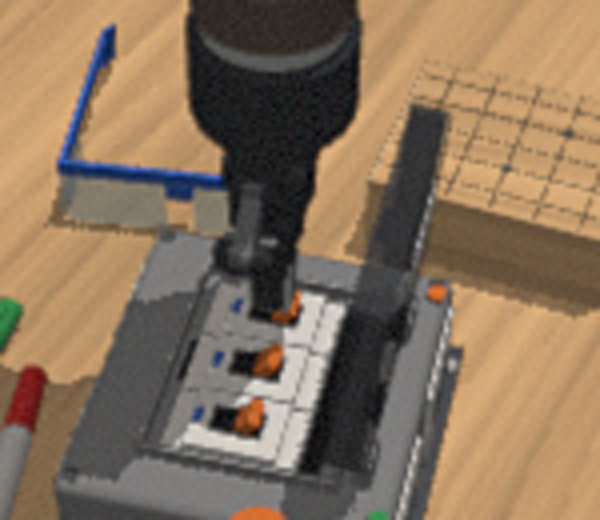

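Request:
drive_tool(
  steps=[0, -0.012, 0, 0, 0, 0, 1, 0, -0.008, -0.015, 0, 0, 0, 1, 0, -0.01, -0.025, 0, 0, 0, 1, 0, -0.02, -0.03, 0, 0, 0, 1, 0, -0.03, -0.03, 0, 0, 0, 1, 0, -0.02, -0.02, 0, 0, 0, 1, 0, 0, 0, 0, 0, 0, 1],
)

```text
clock: 7.35
eef_pos: [0.4762, -0.0063, 0.2776]
tool_rot: [0.599, 0.801, 0.002, 0.003]
ft_force: [0.4, -0.8, -0.5]
grip_width: 0.0
```

```bash
python3 - <<'E'
from workcell import bot,vision
from h import *
rep(bot.get_obs())
M={n:vision.camera_model(n) for n in ("side","scene")}
for n in M:
    p,d=vision.camera(n); a=p[120:250,260:420] if n=="side" else p[130:260,250:410]
    cv2.imwrite(f"pics/{n}6.png",cv2.resize(a[:,:,::-1],None,fx=4,fy=4,interpolation=cv2.INTER_CUBIC))
    hsv=cv2.cvtColor(p,cv2.COLOR_RGB2HSV); mk=cv2.inRange(hsv,(5,150,60),(18,255,255))
    N,l,st,c=cv2.connectedComponentsWithStats(mk)
    for i in range(1,N):
        if st[i,4]>15:
            W=ray(M[n],[c[i]],0.079)[0]; b=RB.T@(W[:2]-O)*1e3
            if abs(b).max()<90: print(n,st[i],c[i].round(1),b.round(1))
E
```

```text
t 7.35 TCPbox [-103.7   34.5  277.6] TIPbox [-103.2   34.4  205. ] yaw 106.45 z [ 0.007 -0.    -1.   ] F [ 0.4 -0.8 -0.5] w 0.0
side [328 191   9   8  50] [332.  194.5] [-3.6 34.2]
side [339 201   9   9  53] [343.  205.4] [-3.9 -1.7]
side [350 212  10  10  58] [354.8 216.7] [ -3.9 -37.7]
scene [318 202   7   9  41] [321.3 206.5] [-1.2 34.4]
scene [313 216   8   8  41] [316.6 219.9] [-1.8 -1.6]
scene [309 230   7   9  44] [312. 234.] [ -1.8 -37.1]
```

View pics/side6.png

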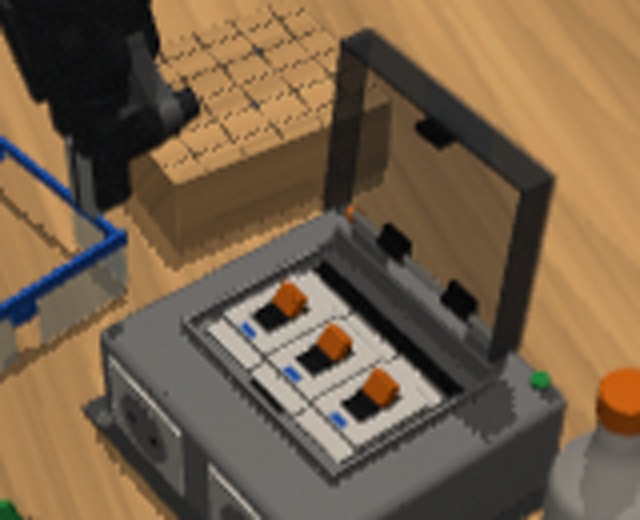

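Request:
drive_tool(
  steps=[-0.01, 0, -0.025, 0, 0, 0, 1, -0.01, 0.03, 0, 0, 0, 0, 1, -0.01, 0.03, 0, 0, 0, 0, 1, -0.005, 0.03, 0, 0, 0, 0, 1, 0, 0.03, 0, 0, 0, 0, 1, 0, 0.03, 0, 0, 0, 0, 1, 0, 0, 0, 0, 0, 0, 1, 0, 0, 0, 0, 0, 0, 1],
)

```text
clock: 8.12
eef_pos: [0.6318, 0.0042, 0.2933]
tool_rot: [0.598, 0.802, -0.001, -0.002]
ft_force: [-0.1, 0.8, -0.1]
grip_width: 0.0002
```

```bash
python3 -c "
from workcell import bot
from h import *
rep(bot.get_obs());print(bot.get_obs()['joint_pos'].round(2))"
```

```text
t 8.12 TCPbox [ 48.4   0.4 293.3] TIPbox [ 48.1   0.5 220.7] yaw 106.58 z [-0.005 -0.    -1.   ] F [-0.1  0.8 -0.1] w 0.0002
[ 0.01  0.52  0.39  1.44 -0.   -0.28]
```

Request:
drive_tool(
  steps=[0, 0.025, 0, 0, 0, 0, 1, 0, 0.025, 0, 0, 0, 0, 1, 0, 0, 0, 0, 0, 0, 1, 0, 0, 0.025, 0, 0, 0, 1, 0, 0, 0.025, 0, 0, 0, 1, 0, 0, 0.015, 0, 0, 0, 1, 0, 0, 0, 0, 0, 0, 1, 0, 0, 0, 0, 0, 0, 1],
)

```text
clock: 8.78
eef_pos: [0.6771, 0.0173, 0.2314]
tool_rot: [0.598, 0.801, -0.001, -0.001]
ft_force: [-0.2, 0.0, 0.7]
grip_width: -0.0004
```

```bash
python3 - <<'E'
from workcell import bot,vision
from h import *
rep(bot.get_obs())
for n in ("side","scene"):
    p,d=vision.camera(n); a=p[60:250,260:460] if n=="side" else p[80:270,250:450]
    cv2.imwrite(f"pics/{n}7.png",cv2.resize(a[:,:,::-1],None,fx=3,fy=3,interpolation=cv2.INTER_CUBIC))
E
```

```text
t 8.78 TCPbox [9.550e+01 2.000e-01 2.314e+02] TIPbox [ 95.3   0.2 158.8] yaw 106.49 z [-0.003 -0.    -1.   ] F [-0.2  0.   0.7] w -0.0004
```

View pics/side7.png

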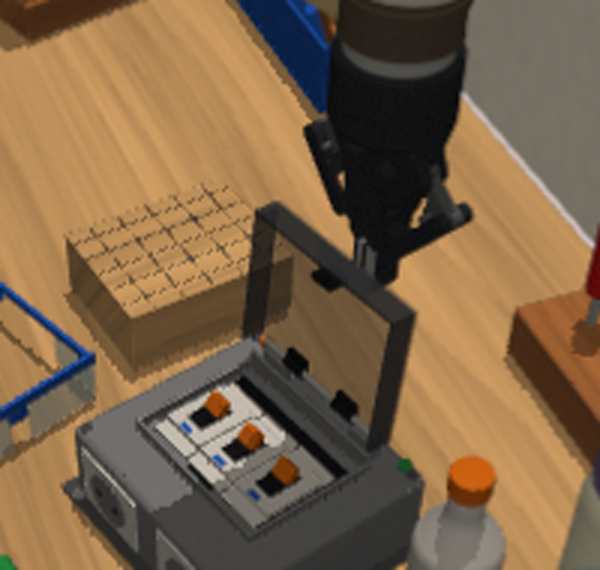

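View pics/scene7.png

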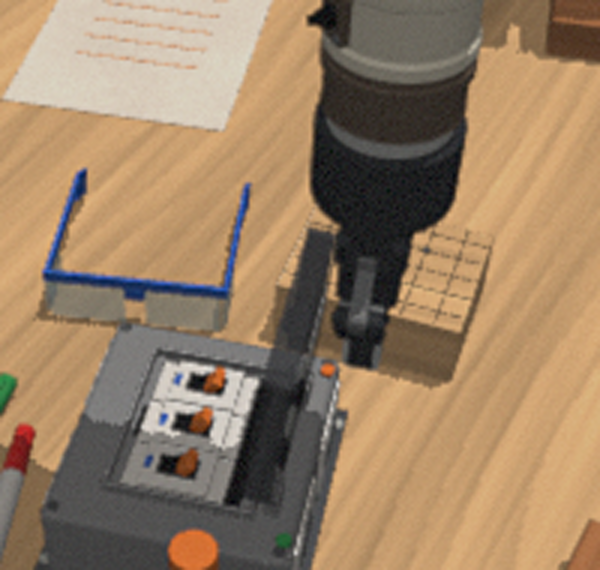

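Request:
drive_tool(
  steps=[0, -0.01, 0, 0, 0, 0, 1, 0, -0.01, 0, 0, 0, 0, 1, 0, -0.01, 0, 0, 0, 0, 1, 0, -0.01, 0, 0, 0, 0, 1, 0, -0.01, 0, 0, 0, 0, 1, 0, -0.01, 0, 0, 0, 0, 1, 0, 0, 0, 0, 0, 0, 1],
)

```text
clock: 9.47
eef_pos: [0.6208, 0.0001, 0.2352]
tool_rot: [0.599, 0.801, 0.001, 0.002]
ft_force: [0.1, -0.1, 1.8]
grip_width: -0.0001
```

```bash
python3 - <<'E'
from workcell import bot,vision
from h import *
rep(bot.get_obs())
for n in ("side",):
    p,d=vision.camera(n); a=p[60:250,260:460] if n=="side" else p[80:270,250:450]
    cv2.imwrite(f"pics/{n}8.png",cv2.resize(a[:,:,::-1],None,fx=3,fy=3,interpolation=cv2.INTER_CUBIC))
E
```

```text
t 9.47 TCPbox [ 36.7  -0.4 235.2] TIPbox [ 37.   -0.5 162.6] yaw 106.47 z [ 0.004  0.    -1.   ] F [ 0.1 -0.1  1.8] w -0.0001
```

View pics/side8.png

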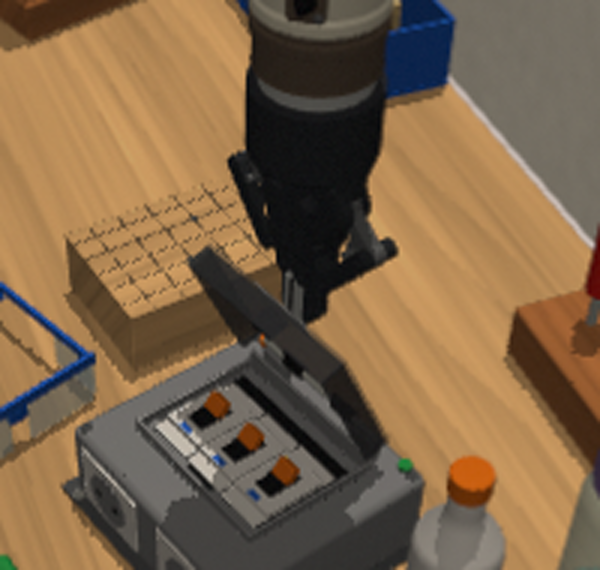

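Request:
drive_tool(
  steps=[0, -0.01, 0.002, 0, 0, 0, 1, 0, -0.01, 0.002, 0, 0, 0, 1, 0, -0.01, 0.003, 0, 0, 0, 1, 0, -0.01, 0.006, 0, 0, 0, 1, 0, -0.01, 0.007, 0, 0, 0, 1, 0, -0.007, 0.009, 0, 0, 0, 1, 0, -0.006, 0.009, 0, 0, 0, 1, 0, 0, 0, 0, 0, 0, 1],
)

```text
clock: 10.18
eef_pos: [0.5603, -0.0176, 0.1943]
tool_rot: [0.598, 0.801, -0.0, 0.0]
ft_force: [0.3, -0.2, 1.0]
grip_width: -0.0001
```

```bash
python3 - <<'E'
from workcell import bot,vision
from h import *
rep(bot.get_obs())
for n in ("side",):
    p,d=vision.camera(n); a=p[60:250,260:460] if n=="side" else p[80:270,250:450]
    cv2.imwrite(f"pics/{n}9.png",cv2.resize(a[:,:,::-1],None,fx=3,fy=3,interpolation=cv2.INTER_CUBIC))
E
```

```text
t 10.18 TCPbox [-2.630e+01 -1.000e-01  1.943e+02] TIPbox [-2.630e+01 -1.000e-01  1.217e+02] yaw 106.49 z [ 0. -0. -1.] F [ 0.3 -0.2  1. ] w -0.0001
```

View pics/side9.png

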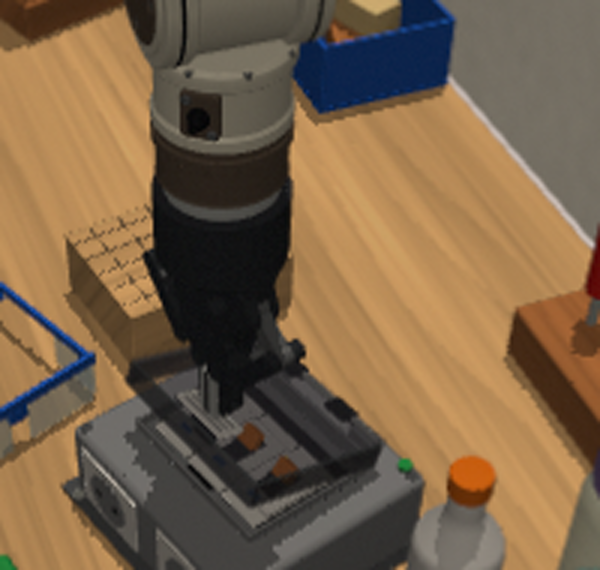

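Request:
drive_tool(
  steps=[0, -0.006, 0.007, 0, 0, 0, 1, 0, -0.005, 0.007, 0, 0, 0, 1, 0, -0.004, 0.007, 0, 0, 0, 1, 0, 0, 0.004, 0, 0, 0, 1, 0, 0, 0.002, 0, 0, 0, 1, 0, 0, 0, 0, 0, 0, 1, 0, 0, 0, 0, 0, 0, 1],
)

```text
clock: 10.82
eef_pos: [0.5462, -0.0218, 0.1674]
tool_rot: [0.598, 0.801, -0.0, -0.0]
ft_force: [0.9, -0.8, 4.4]
grip_width: 0.0005
```

```bash
python3 -c "
from workcell import bot
from h import *
rep(bot.get_obs())"
```

```text
t 10.82 TCPbox [-41.1  -0.2 167.4] TIPbox [-41.1  -0.2  94.8] yaw 106.49 z [-0. -0. -1.] F [ 0.9 -0.8  4.4] w 0.0005
```

Request:
drive_tool(
  steps=[0, 0, 0.002, 0, 0, 0, 1, 0, 0, 0.002, 0, 0, 0, 1, 0, 0, 0.0015, 0, 0, 0, 1, 0, 0, 0.001, 0, 0, 0, 1, 0, 0, 0, 0, 0, 0, 1, 0, 0, 0, 0, 0, 0, 1],
)

```text
clock: 11.32
eef_pos: [0.5458, -0.0218, 0.1606]
tool_rot: [0.598, 0.801, -0.0, -0.0]
ft_force: [0.8, -0.3, 2.2]
grip_width: 0.0002
```

Request:
drive_tool(
  steps=[0, 0, 0.001, 0, 0, 0, 1, 0, 0, 0, 0, 0, 0, 1, 0, 0, 0, 0, 0, 0, 1],
)

```text
clock: 11.57
eef_pos: [0.5458, -0.0218, 0.1602]
tool_rot: [0.598, 0.801, -0.0, -0.0]
ft_force: [-0.6, -1.5, 4.4]
grip_width: -0.0002
```

```bash
python3 -c "
from workcell import bot
from h import *
rep(bot.get_obs())"
```

```text
t 11.57 TCPbox [-41.4   0.  160.2] TIPbox [-41.4   0.   87.6] yaw 106.5 z [-0. -0. -1.] F [-0.6 -1.5  4.4] w -0.0002
```

Request:
drive_tool(
  steps=[0, 0, 0.001, 0, 0, 0, 1, 0, 0, 0.0005, 0, 0, 0, 1, 0, 0, 0, 0, 0, 0, 1, 0, 0, 0, 0, 0, 0, 1],
)

```text
clock: 11.9
eef_pos: [0.5458, -0.0218, 0.1596]
tool_rot: [0.598, 0.801, -0.0, 0.0]
ft_force: [-3.6, -0.7, 9.4]
grip_width: -0.0001
```

Hard stop felt. Release straight up.

Request:
drive_tool(
  steps=[0, 0, -0.004, 0, 0, 0, 1, 0, 0, -0.008, 0, 0, 0, 1, 0, 0, -0.02, 0, 0, 0, 1, 0, -0.02, -0.03, 0, 0, 0, 1, 0, -0.03, -0.03, 0, 0, 0, 1, 0, -0.03, -0.03, 0, 0, 0, 1, 0, 0, 0, 0, 0, 0, 1, 0, 0, 0, 0, 0, 0, 1],
)

```text
clock: 12.57
eef_pos: [0.4702, -0.0443, 0.2816]
tool_rot: [0.599, 0.801, 0.001, 0.002]
ft_force: [1.3, -0.2, -0.2]
grip_width: 0.0001
```

```bash
python3 - <<'E'
from workcell import bot,vision
from h import *
rep(bot.get_obs())
for n in ("side","scene"):
    p,d=vision.camera(n); a=p[100:290,230:430] if n=="side" else p[110:300,230:430]
    cv2.imwrite(f"pics/{n}10.png",cv2.resize(a[:,:,::-1],None,fx=3,fy=3,interpolation=cv2.INTER_CUBIC))
E
```

```text
t 12.57 TCPbox [-1.203e+02 -1.000e-01  2.816e+02] TIPbox [-1.20e+02 -2.00e-01  2.09e+02] yaw 106.46 z [ 0.004  0.    -1.   ] F [ 1.3 -0.2 -0.2] w 0.0001
```

View pics/side10.png

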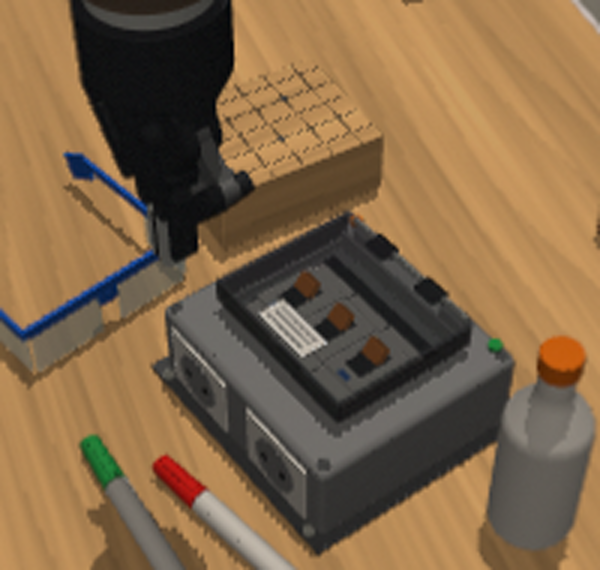

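View pics/scene10.png

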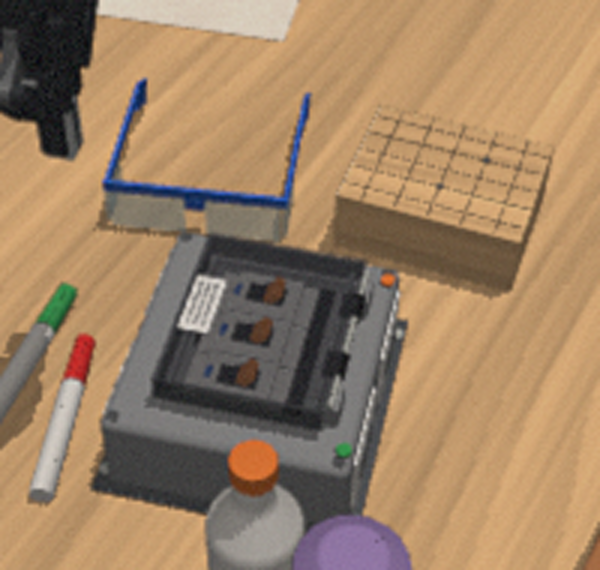

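Request:
drive_tool(
  steps=[0, 0, 0, 0, 0, 0, 1, 0, 0, 0, 0, 0, 0, 1, 0, 0, 0, 0, 0, 0, 1, 0, 0, 0, 0, 0, 0, 1, 0, 0, 0, 0, 0, 0, 1, 0, 0, 0, 0, 0, 0, 1, 0, 0, 0, 0, 0, 0, 1, 0, 0, 0, 0, 0, 0, 1],
)

```text
clock: 13.33
eef_pos: [0.4705, -0.0441, 0.2793]
tool_rot: [0.598, 0.801, -0.0, -0.0]
ft_force: [-0.5, 0.1, -0.5]
grip_width: -0.0001
```

```bash
python3 - <<'E'
from workcell import bot,vision,job_done
from h import *
rep(bot.get_obs())
ok=True
for n,(x0,y0,x1,y1) in {"scene":(280,190,310,230),"side":(310,190,345,225)}.items():
    p,d=vision.camera(n); k=p[y0:y1,x0:x1].min(2)
    N,l,st,c=cv2.connectedComponentsWithStats((k>150).astype(np.uint8)); i=1+np.argmax(st[1:,4]); cc=c[i]+[x0,y0]; print(n,cc)
    ok&=np.hypot(*(cc-{"scene":[297.2,211.2],"side":[327.2,209.0]}[n]))<2
print(ok)
if ok: print(job_done())
E
```

```text
t 13.33 TCPbox [-120.    -0.   279.3] TIPbox [-120.    -0.   206.7] yaw 106.5 z [-0. -0. -1.] F [-0.5  0.1 -0.5] w -0.0001
scene [296.83892617 211.23489933]
side [327.17948718 209.42735043]
True
the job is handed in; nothing more can be done
None
```

I handed the job in at about 13.4 s. The cover is shut and latched, and all three levers are on. No verdict was reported.

- **Opening:** I pressed the cover pad to its stop at about 9 N and let go. The cover sprang fully open with the tripped lever still at the front.
- **Lever:** I pushed the tripped lever (the one on the left, +y) over to on. I went slightly too far and leaned on it at its end of travel, with about 30 N at the wrist, before backing off. That is under every limit, but it was firmer than the roughly 3 N it needed. The orange levers then lined up in both views.
- **Closing:** I reached over the cover, swung it down from behind and pressed it once to the stop. It stayed shut after I let go.

**Last checks:** about 1.4 s after release, the pad was within 0.5 px of its original shut position in both camera views. The arm was clear of everything with no contact force. In the pictures taken just after release, all three levers leaned back. The things around the box looked unmoved in those pictures, but I did not measure their positions.

The wrist camera's position for the box differed from the other two cameras by about 3 mm sideways. I worked around that using where the finger touched and where the levers appeared.

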